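# Press the proud divider home in the rack

### The arm

A 6-joint arm with a two-finger parallel gripper is mounted at the origin on the work surface. World frame = base frame: x ahead of the robot, y to its left, z up, the work surface at z = 0. Lengths are in m, angles in rad, forces in N, time in s.
With the tool pointing down it reaches from about 0.325 to 0.775 m from the base axis. Payload 5.5 kg.
Tool frame: the origin (TCP) lies between the finger pads; the fingertips stand 14 mm ahead of it and the grasp point (between the pads) lies 5 mm behind it; z points along the fingers, y is the line along which they close (so a half turn about z gives the same grasp; the last joint's range is limited). The gripper opens to 88 mm and grips with 3 to 60 N. Pads are 20 mm wide; open, the fingers measure 115 mm over their backs; the gripper's body (75 mm by 178 mm) begins 61 mm behind the grasp point.
Start: joints at [1.096, 0.091, 1.231, -0, 1.82, -0.057], TCP at [0.243, 0.548, 0.237] pointing down, gripper open.
Joint ranges: [-2.87, 2.87], [-0.86, 2.18], [0.17, 2.46], [-1.51, 4.65], [0.06, 2.69], [-2.65, 2.65]. Speed limits (rad/s): [2.57, 2.57, 3.01, 3.14, 3.14, 3.14].

### API

Orientations are given as a unit quaternion [x, y, z, w].
In Python, from workcell import manip gives the robot as it stands. The module is installed in compiled form; this text tells all that it offers.
- The arm moves only by the tool play_rows, never from a script. Its argument "commands" is a list of rows, each an object of numbers: "tx", "ty", "tz": the shift along the tool's x, y, z each as a share of 0.25 m, from -1 to 1; "rx", "ry", "rz": the turn, a rotation vector about the tool's x, y, z each as a share of 1.5 rad, from -1 to 1; "hand": the closure, from 0 (fully open) to 1 (shut). In form: [{"tx": .., "ty": .., "tz": .., "rx": .., "ry": .., "rz": .., "hand": ..}, ...]. A call has 1 to 20 rows; each row is the pose to reach, as a shift and turn from the pose commanded when the call began, along the tool's axes at that moment; what a row does not reach only later rows make up. A row lasts 1/8 s, in which the tool goes at most 62.5 mm and 10.7 degrees, less where a joint would pass 70% of its speed; a pose out of reach is approached as far as the arm can. A call with a number of a shift or a turn outside -1 to 1 is refused whole. A call with a gripper value outside its range is refused whole. The fingers move at their own pace and stop on an object; "grip_force" is the grip in N (left out, the last holds). Time passes only in rows, so rows that repeat a pose let the fingers close. It gives the time, the measured TCP pose, the force, the opening and the grip force at its end, in the units of the state.
- manip.get_obs(): the state, without advancing time (a new reading comes with each control period).
- manip.camera(name): name is "scene" or "top" or "wrist"; returns a dict with "pixels" (400x640x3 uint8, red, green, blue), "vfov" (degrees; the focal length in pixels is half the picture's height over the tangent of half this angle, whatever the lens; pixels are square), "cx", "cy" (the principal point, pixels), "world_to_cam" (4x4, takes a point from world to camera coordinates); the wrist camera has in their place "tool_from_camera" (4x4, takes a point from camera to tool coordinates, whose origin is the TCP and whose axes are the flange's). Camera axes: x right, y down, z forward; pixel columns grow to the right and rows downward; lengths in m; the calibration is good to about 2 mm. A picture is of the moment at which its call begins: read the wrist's pose just before it. There is no depth.
- manip.close_job(): hands the job in; it is judged then, once.
Trained networks look in a picture, given as the dict that the camera call returned (one of the last four; its "shot" number tells which), for a name from the list of things; names that differ only in an ending like _2 or _b are one class to them, and where a whole thing is asked for, a point or a joint stands for the part that bears it (a point fixed in the world has none). Each returns a list of dicts, best first, with "conf" (0 to 1); they miss things now and then, are a little off and sometimes report something else, mostly with a low value. They report only what shows in the picture. A call takes as long as a camera call.
- manip.find_in(picture, name): "centre" ([x, y, z] in m, in world coordinates, good to about 4 mm: the middle of the surface that is visible of it).
The state is a dict: "clock": time; "joints": joint angles; "joint_velocities": joint speeds; "tau": joint torques, N m; "tcp_pos": TCP position; "eef_rot": TCP orientation; "force": force on the tool from outside, world axes, zero at the start; "wrist_torque": the same for the moment, N m; "finger_gap": finger opening in m; "gripper_force": force on a finger pad.
Only numpy, scipy, OpenCV 4.12 (cv2) and the standard library are available. Lean on these libraries where they do the work, as an engineer would, in place of code of your own. Each camera call takes 0.05 s, during which the arm holds its last target. There are 200 camera calls.

### The job

One of the six plastic dividers in the slotted wooden rack has been left standing proud of the others. Press its top edge gently down with the fingertips until it sits fully home in its slot, level with the rest, then take the hand away. Do not pull it up, and do not touch the rack, the other dividers or the things around it.

Things in the scene. Friction and masses are not known exactly. Their poses are not given: they have to be found in the camera images.
- rack: Slotted wooden rack, fixed to the table: two combed rails, each 190 long (rack y), 24 wide, 60 high, centred 55 mm either side of the rack's middle (rack x), tied by low stretchers. Six 5 mm slots cross both rails at rack y = -75, -45, -15, 15, 45, 75 mm; slot floors are 20 mm above the table. Origin: middle of the rack at table height; z up.
- stray: The divider that stands proud, in any of the six slots: a flat pale plastic plate 160 long (x), 4 thick (y), 125 high (z), rounded top corners, a 70 x 18 mm hand slot 18 mm below the top edge. Origin: middle of its underside; yaw as the rack. Slides vertically against 4 N of friction, stays where left, stops on the slot floor (home: origin 20 mm up); can rise to 38 mm above home.
- stray_top (a point): Middle of the top edge of the proud divider, the place to press: 167 to 177 mm above the table at the start, 145 mm at home, like the others. The edge is straight and level for 68 mm either way along the divider's x.
- divider_1: One of the five other dividers, of the same size and plastic as the proud one, already home in its slot: underside (origin, middle) 20 mm and top edge 145 mm above the table. To be left alone.
- divider_2: One of the five other dividers, of the same size and plastic as the proud one, already home in its slot: underside (origin, middle) 20 mm and top edge 145 mm above the table. To be left alone.
- divider_3: One of the five other dividers, of the same size and plastic as the proud one, already home in its slot: underside (origin, middle) 20 mm and top edge 145 mm above the table. To be left alone.
- divider_4: One of the five other dividers, of the same size and plastic as the proud one, already home in its slot: underside (origin, middle) 20 mm and top edge 145 mm above the table. To be left alone.
- divider_5: One of the five other dividers, of the same size and plastic as the proud one, already home in its slot: underside (origin, middle) 20 mm and top edge 145 mm above the table. To be left alone.
- tumbler: Stubby clear glass tumbler, 72 across at the rim, 85 high, standing beside one end of the rack, loose. Origin: middle of its underside. To be left alone.
- tub: Closed round white plastic tub, 114 across at the lid, 78 high, with a small pull tab, standing beside the other end of the rack, loose. Origin: middle of its underside. To be left alone.
- tray: Lime hard silicone tray, 130 x 200 x 18 mm, 6 mm walls and floor, lying beyond the rack, loose. Origin: middle of its underside. To be left alone.
- opener: Chrome bottle opener, 140 long, 41 across its ring, 7 thick, lying in the tray. Origin: on its underside near mid-length. To be left alone.

How it is judged:
By the outcome, as a careful person would: the job done as asked, in the order asked, and still so for the second after the job is handed in, with the robot touching nothing.
It also fails if it takes over 32 s, if anything falls off the work surface, if the arm or the gripper's body presses on something with over 40 N, if the wrist force passes 120 N, or if a joint passes its speed limit or range.

## Working session

There is one attempt and no reset: what is moved stays moved. The work goes in short steps, Python scripts to look and compute and a tool call to move; the robot and the scene stay as the last step left them, time stands still between calls to the robot, and variables do not carry over. Pictures are saved under pics/ and viewed, at most 10 in all, crops included, and the job is handed in when it is done.

Besides the shell and the picture viewer there is one more tool, called after "Call:" as a command line: name --argument value ..., lists and objects as JSON in quotes. play_rows: Moves the arm, as the interface text tells. Its arguments: {"type":"object","properties":{"commands":{"type":"array"},"grip_force":{"type":"number"}},"required":["commands"]}

```bash
mkdir -p pics
python3 - <<'E'
from workcell import manip
import cv2,numpy as np
o=manip.get_obs();print(o['tcp_pos'],o['eef_rot'],o['clock'],o['finger_gap'])
for n in('scene','top'):
    p=manip.camera(n);cv2.imwrite(f'pics/{n}.png',p['pixels'][:,:,::-1])
    np.savez(f'{n}.npz',M=p['world_to_cam'],v=p['vfov'],c=[p['cx'],p['cy']],px=p['pixels'])
    for k in('stray','stray_top','divider_1','rack','tumbler','tub','tray'):
        print(n,k,[(np.round(d['centre'],3).tolist(),round(d['conf'],2)) for d in manip.find_in(p,k)][:7])
E
```

```text
[0.24331915 0.54816146 0.23554191] [ 2.07363843e-01  9.78263439e-01 -9.06570044e-04 -2.41294482e-04] 0.0 0.08765516503590755
scene stray [([0.525, 0.051, 0.112], 0.6)]
scene stray_top [([0.527, 0.043, 0.113], 0.78)]
scene divider_1 [([0.54, -0.105, 0.132], 0.96), ([0.541, -0.043, 0.129], 0.89), ([0.544, -0.075, 0.128], 0.85), ([0.596, 0.008, 0.098], 0.83), ([0.537, -0.018, 0.125], 0.58)]
scene rack [([0.574, 0.058, 0.034], 0.56), ([0.571, 0.168, 0.076], 0.51)]
scene tumbler [([0.476, -0.237, 0.071], 0.55), ([0.598, 0.004, 0.095], 0.27)]
scene tub [([0.571, 0.168, 0.076], 0.67)]
scene tray [([0.695, -0.043, 0.007], 0.59)]
top stray [([0.515, -0.071, 0.102], 0.61)]
top stray_top [([0.522, 0.045, 0.171], 0.54)]
top divider_1 [([0.508, -0.104, 0.109], 0.95), ([0.514, -0.039, 0.109], 0.84), ([0.522, 0.014, 0.133], 0.73), ([0.513, -0.071, 0.104], 0.69), ([0.516, -0.015, 0.111], 0.64)]
top rack [([0.514, 0.014, 0.06], 0.78), ([0.697, -0.053, 0.004], 0.49)]
top tumbler [([0.49, -0.225, 0.047], 0.91)]
top tub [([0.56, 0.152, 0.075], 0.58), ([0.525, 0.037, 0.17], 0.46)]
top tray [([0.696, -0.051, 0.004], 0.67), ([0.558, 0.148, 0.079], 0.16)]
```

View pics/scene.png

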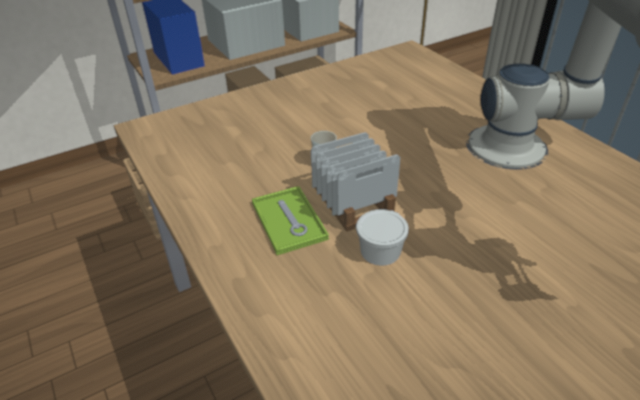

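View pics/top.png

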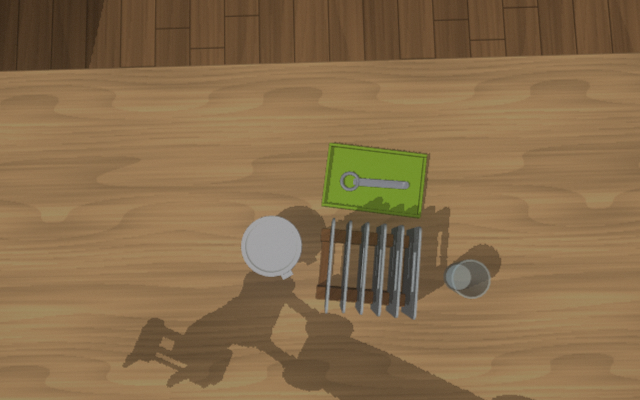

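The scene view shows the divider nearest the tub (around px 365,170) standing higher than the rest. In the top view it is the leftmost plate (px 333,218 to 327,312). I'll zoom in to measure its edges.

Run:
```python
import cv2,numpy as np
a=np.load('top.npz')['px'][205:325,310:440,::-1];b=np.load('scene.npz')['px'][120:240,290:420,::-1]
cv2.imwrite('pics/z.png',np.hstack([cv2.resize(a,(390,360),interpolation=2),cv2.resize(b,(390,360),interpolation=2)]))
```

```text
(no output)
```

View pics/z.png

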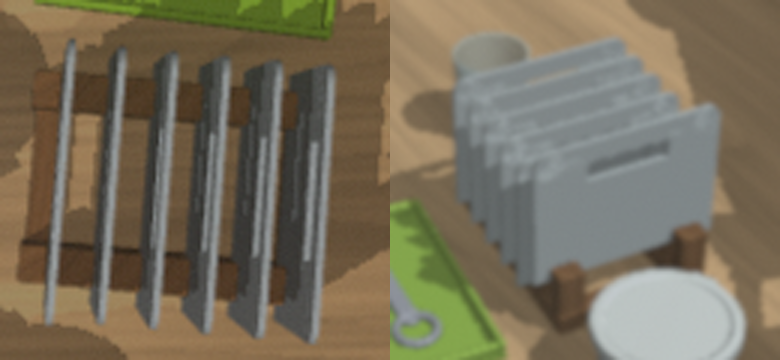

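```bash
cat > h.py <<'E'
import numpy as np
def ray(f,px,z):
    d=np.load(f);M=d['M'];F=200/np.tan(np.radians(d['v'])/2)
    r=M[:3,:3].T@np.array([(px[0]-d['c'][0])/F,(px[1]-d['c'][1])/F,1]);c=-M[:3,:3].T@M[:3,3]
    return c+r*(z-c[2])/r[2]
def proj(f,p):
    d=np.load(f);M=d['M'];F=200/np.tan(np.radians(d['v'])/2);q=M[:3,:3]@p+M[:3,3]
    return d['c']+F*q[:2]/q[2]
E
python3 - <<'E'
from h import *
L=[((72,42),(49,322)),((121,50),(100,320)),((172,57),(153,325)),((223,62),(207,330)),((276,64),(260,335)),((330,70),(313,340))]
for i,(u,l) in enumerate(L):
  for z in ((.145,.167,.172,.177) if i==0 else (.145,)):
    a,b=[ray('top.npz',(310+q[0]/3,205+q[1]/3),z) for q in(u,l)]
    print(i,z,np.round((a+b)/2,4),'len',np.linalg.norm(a-b).round(4),'yaw',np.degrees(np.arctan2(*(a-b)[1::-1])).round(2))
    if i==0: print(' scene zoom', [((proj('scene.npz',q)-[290,120])*3+[390,0]).round(0) for q in(a,b)])
E
```

```text
0 0.145 [0.5227 0.0434 0.145 ] len 0.1589 yaw -6.34
 scene zoom [array([534., 182.]), array([718., 127.])]
0 0.167 [0.5232 0.0438 0.167 ] len 0.1545 yaw -6.34
 scene zoom [array([537., 159.]), array([717., 105.])]
0 0.172 [0.5233 0.0439 0.172 ] len 0.1536 yaw -6.34
 scene zoom [array([537., 153.]), array([717., 100.])]
0 0.177 [0.5234 0.044  0.177 ] len 0.1526 yaw -6.34
 scene zoom [array([538., 148.]), array([717.,  95.])]
1 0.145 [0.5203 0.015  0.145 ] len 0.1531 yaw -6.29
2 0.145 [ 0.5161 -0.0144  0.145 ] len 0.1517 yaw -6.11
3 0.145 [ 0.5126 -0.044   0.145 ] len 0.1514 yaw -5.68
4 0.145 [ 0.5099 -0.074   0.145 ] len 0.1529 yaw -5.86
5 0.145 [ 0.5061 -0.1041  0.145 ] len 0.1523 yaw -6.3
```

The leftmost plate is the proud one: only its length fails to fit a height of 145 mm. Its top middle is about (0.523, 0.044), yaw about −6.2°. I'll move over it with the fingers shut and the closing line along the plate.

Call:
play_rows --commands '[{"tx": -0.1,"ty": -0.08,"tz": 0,"rx": 0,"ry": 0,"rz": 0.045,"hand": 1},{"tx": -0.25,"ty": -0.19,"tz": 0,"rx": 0,"ry": 0,"rz": 0.11,"hand": 1},{"tx": -0.4,"ty": -0.3,"tz": 0,"rx": 0,"ry": 0,"rz": 0.18,"hand": 1},{"tx": -0.55,"ty": -0.41,"tz": 0,"rx": 0,"ry": 0,"rz": 0.25,"hand": 1},{"tx": -0.7,"ty": -0.53,"tz": 0,"rx": 0,"ry": 0,"rz": 0.32,"hand": 1},{"tx": -0.83,"ty": -0.63,"tz": 0,"rx": 0,"ry": 0,"rz": 0.38,"hand": 1},{"tx": -0.92,"ty": -0.69,"tz": 0,"rx": 0,"ry": 0,"rz": 0.42,"hand": 1},{"tx": -0.92,"ty": -0.69,"tz": 0,"rx": 0,"ry": 0,"rz": 0.42,"hand": 1},{"tx": -0.92,"ty": -0.69,"tz": 0,"rx": 0,"ry": 0,"rz": 0.42,"hand": 1}]' --grip_force 20

```text
clock: 1.92
tcp_pos: [0.3834, 0.2979, 0.2367]
eef_rot: [0.5, 0.866, 0.0, -0.0]
force: [-1.0, -0.9, 0.7]
finger_gap: 0.0021
gripper_force: 0.0
```

```bash
cat >> h.py <<'E'
def go(t,yaw_y=-6.2):
    from workcell import manip
    from scipy.spatial.transform import Rotation as R
    o=manip.get_obs();r=R.from_quat(o['eef_rot'])
    y=np.radians(yaw_y);Y=[np.cos(y),np.sin(y),0];Z=[0,0,-1];T=R.from_matrix(np.column_stack([np.cross(Y,Z),Y,Z]))
    print(o['clock'],o['tcp_pos'].round(4),o['finger_gap'],o['force'].round(1),'share',(r.inv().apply(np.array(t)-o['tcp_pos'])/.25).round(3),((r.inv()*T).as_rotvec()/1.5).round(3))
E
python3 -c "
from h import *
go([.523,.044,.22])"
```

```text
1.925 [0.3834 0.2979 0.2367] 0.002101924496005746 [-1.  -0.9  0.7] share [-1.159 -0.025  0.066] [-0.    -0.     0.421]
```

Call:
play_rows --commands '[{"tx": -0.15,"ty": 0,"tz": 0,"rx": 0,"ry": 0,"rz": 0.06,"hand": 1},{"tx": -0.3,"ty": -0.01,"tz": 0,"rx": 0,"ry": 0,"rz": 0.12,"hand": 1},{"tx": -0.48,"ty": -0.01,"tz": 0,"rx": 0,"ry": 0,"rz": 0.19,"hand": 1},{"tx": -0.66,"ty": -0.01,"tz": 0,"rx": 0,"ry": 0,"rz": 0.26,"hand": 1},{"tx": -0.82,"ty": -0.02,"tz": 0,"rx": 0,"ry": 0,"rz": 0.33,"hand": 1},{"tx": -0.94,"ty": -0.02,"tz": 0,"rx": 0,"ry": 0,"rz": 0.39,"hand": 1},{"tx": -1,"ty": -0.02,"tz": 0,"rx": 0,"ry": 0,"rz": 0.421,"hand": 1},{"tx": -1,"ty": -0.02,"tz": 0,"rx": 0,"ry": 0,"rz": 0.421,"hand": 1}]'

```text
clock: 2.92
tcp_pos: [0.5043, 0.0788, 0.2364]
eef_rot: [0.744, 0.668, -0.0, -0.0]
force: [-0.3, 0.1, 1.7]
finger_gap: 0.0003
gripper_force: 0.0
```

```bash
python3 -c "
from h import *
go([.523,.044,.22])"
```

```text
2.925 [0.5043 0.0788 0.2364] 0.00025804171619043305 [-0.3  0.1  1.7] share [-0.13   0.089  0.065] [-0. -0.  0.]
```

Call:
play_rows --commands '[{"tx": -0.06,"ty": 0.04,"tz": 0.02,"rx": 0,"ry": 0,"rz": 0,"hand": 1},{"tx": -0.13,"ty": 0.09,"tz": 0.06,"rx": 0,"ry": 0,"rz": 0,"hand": 1},{"tx": -0.13,"ty": 0.09,"tz": 0.06,"rx": 0,"ry": 0,"rz": 0,"hand": 1},{"tx": -0.13,"ty": 0.09,"tz": 0.06,"rx": 0,"ry": 0,"rz": 0,"hand": 1}]'

```text
clock: 3.42
tcp_pos: [0.523, 0.0435, 0.2213]
eef_rot: [0.745, 0.668, -0.0, -0.0]
force: [-0.8, 0.4, 0.3]
finger_gap: 0.0004
gripper_force: 0.0
```

Run:
```python
from h import *
from workcell import manip
import cv2
go([.523,.044,.159])
p=manip.camera('top');q=manip.camera('scene');w=manip.camera('wrist')
c=lambda m:cv2.resize(m,(390,360),interpolation=2)
print(w['tool_from_camera'].round(3).tolist())
cv2.imwrite('pics/z2.png',np.hstack([c(p['pixels'][205:325,310:440]),c(q['pixels'][120:240,290:420])])[:,:,::-1])
cv2.imwrite('pics/w2.png',w['pixels'][:,:,::-1])
```

```text
3.425 [0.523  0.0435 0.2213] 0.00042487541746565397 [-0.8  0.4  0.3] share [0.002 0.    0.249] [-0.001 -0.    -0.   ]
[[0.001, -0.964, -0.264, 0.071], [1.0, 0.001, 0.0, 0.0], [0.0, -0.264, 0.964, -0.148], [0.0, 0.0, 0.0, 1.0]]
```

View pics/z2.png

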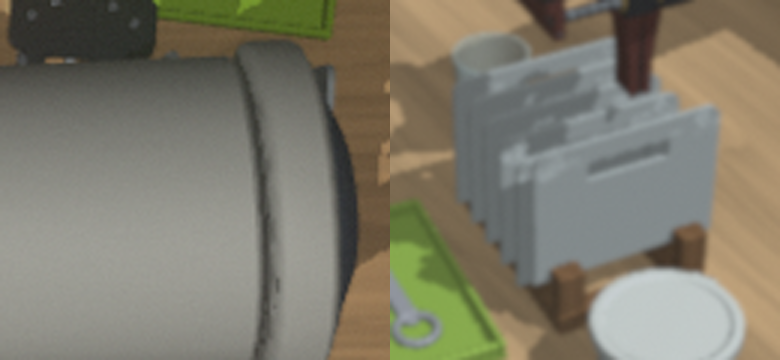

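View pics/w2.png

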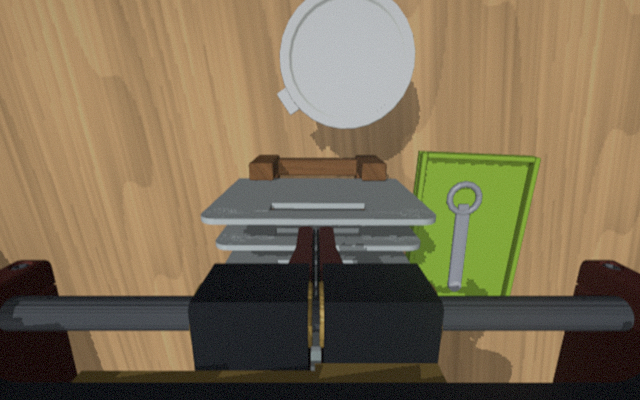

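The wrist view shows the proud plate as the front one, with its top edge at v≈218, u 203–435. The fingertips end near (318,228). I'll check numerically that they line up.

```bash
python3 - <<'E'
from h import *
from workcell import manip
from scipy.spatial.transform import Rotation as R
o=manip.get_obs();w=manip.camera('wrist');r=R.from_quat(o['eef_rot']);t=o['tcp_pos']
print(((proj('scene.npz',np.array([.523,.0435,.207]))-[290,120])*3+[390,0]))
F=200/np.tan(np.radians(w['vfov'])/2);C=w['tool_from_camera'];Ci=np.linalg.inv(C)
def pw(p):
    q=Ci[:3,:3]@r.inv().apply(p-t)+Ci[:3,3];return (np.array([w['cx'],w['cy']])+F*q[:2]/q[2]).round(1)
print('tip',pw(np.array([*t[:2],t[2]-.014])))
u=np.array([np.cos(np.radians(-6.2)),np.sin(np.radians(-6.2)),0])
for z in(.165,.17,.175):print(z,[pw(np.array([.523,.044,z])+s*.08*u) for s in(-1,0,1)])
n=np.array([-u[1],u[0],0])
for k in(1,2):print('nbr',pw(np.array([.523,.044,.145])-n*.03*k))
E
python3 - <<'E'
import cv2
m=cv2.imread('pics/w2.png')[150:290,190:450]
cv2.imwrite('pics/w3.png',cv2.resize(m,None,fx=3,fy=3,interpolation=2))
E
```

```text
[630.75506896  87.00663481]
tip [314.6 243.8]
0.165 [array([194.6, 217.3]), array([314.7, 217.5]), array([434.7, 217.7])]
0.17 [array([191.8, 219.8]), array([314.7, 220. ]), array([437.4, 220.2])]
0.175 [array([188.9, 222.5]), array([314.6, 222.6]), array([440.3, 222.8])]
nbr [314.7 246.6]
nbr [314.7 282.4]
```

View pics/w3.png

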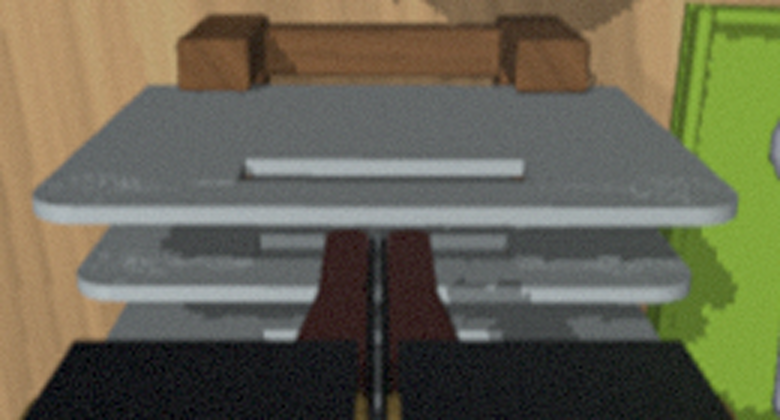

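Everything lines up: the stray's top is at about z 0.172 and the neighbour fits 0.145. Now I'll descend in slow steps.

Call:
play_rows --commands '[{"tx": 0,"ty": 0,"tz": 0.05,"rx": 0,"ry": 0,"rz": 0,"hand": 1},{"tx": 0,"ty": 0,"tz": 0.1,"rx": 0,"ry": 0,"rz": 0,"hand": 1},{"tx": 0,"ty": 0,"tz": 0.12,"rx": 0,"ry": 0,"rz": 0,"hand": 1},{"tx": 0,"ty": 0,"tz": 0.13,"rx": 0,"ry": 0,"rz": 0,"hand": 1},{"tx": 0,"ty": 0,"tz": 0.14,"rx": 0,"ry": 0,"rz": 0,"hand": 1},{"tx": 0,"ty": 0,"tz": 0.15,"rx": 0,"ry": 0,"rz": 0,"hand": 1},{"tx": 0,"ty": 0,"tz": 0.16,"rx": 0,"ry": 0,"rz": 0,"hand": 1},{"tx": 0,"ty": 0,"tz": 0.17,"rx": 0,"ry": 0,"rz": 0,"hand": 1}]'

```text
clock: 4.62
tcp_pos: [0.5233, 0.0436, 0.1797]
eef_rot: [0.744, 0.668, 0.0, 0.0]
force: [-0.5, -1.1, 2.7]
finger_gap: 0.0007
gripper_force: 1.6
```

Call:
play_rows --commands '[{"tx": 0,"ty": 0,"tz": 0.01,"rx": 0,"ry": 0,"rz": 0,"hand": 1},{"tx": 0,"ty": 0,"tz": 0.02,"rx": 0,"ry": 0,"rz": 0,"hand": 1},{"tx": 0,"ty": 0,"tz": 0.03,"rx": 0,"ry": 0,"rz": 0,"hand": 1},{"tx": 0,"ty": 0,"tz": 0.04,"rx": 0,"ry": 0,"rz": 0,"hand": 1},{"tx": 0,"ty": 0,"tz": 0.05,"rx": 0,"ry": 0,"rz": 0,"hand": 1},{"tx": 0,"ty": 0,"tz": 0.06,"rx": 0,"ry": 0,"rz": 0,"hand": 1},{"tx": 0,"ty": 0,"tz": 0.06,"rx": 0,"ry": 0,"rz": 0,"hand": 1}]'

```text
clock: 5.5
tcp_pos: [0.523, 0.0436, 0.1637]
eef_rot: [0.744, 0.668, -0.0, -0.0]
force: [-0.4, -0.8, 1.4]
finger_gap: 0.0006
gripper_force: 0.6
```

Call:
play_rows --commands '[{"tx": 0,"ty": 0,"tz": 0.004,"rx": 0,"ry": 0,"rz": 0,"hand": 1},{"tx": 0,"ty": 0,"tz": 0.008,"rx": 0,"ry": 0,"rz": 0,"hand": 1},{"tx": 0,"ty": 0,"tz": 0.012,"rx": 0,"ry": 0,"rz": 0,"hand": 1}]'

```text
clock: 5.88
tcp_pos: [0.523, 0.0436, 0.1611]
eef_rot: [0.744, 0.668, -0.0, -0.0]
force: [0.4, -0.4, 3.2]
finger_gap: 0.0005
gripper_force: 1.5
```

Call:
play_rows --commands '[{"tx": 0,"ty": 0,"tz": 0.004,"rx": 0,"ry": 0,"rz": 0,"hand": 1}]'

```text
clock: 6.0
tcp_pos: [0.523, 0.0436, 0.1601]
eef_rot: [0.744, 0.668, -0.0, -0.0]
force: [0.8, -0.1, 2.3]
finger_gap: 0.0004
gripper_force: 1.5
```

Call:
play_rows --commands '[{"tx": 0,"ty": 0,"tz": 0.004,"rx": 0,"ry": 0,"rz": 0,"hand": 1}]'

```text
clock: 6.12
tcp_pos: [0.5231, 0.0436, 0.1592]
eef_rot: [0.744, 0.668, 0.0, 0.0]
force: [0.1, 0.6, 6.3]
finger_gap: 0.0006
gripper_force: 3.5
```

Call:
play_rows --commands '[{"tx": 0,"ty": 0,"tz": 0.002,"rx": 0,"ry": 0,"rz": 0,"hand": 1},{"tx": 0,"ty": 0,"tz": 0.002,"rx": 0,"ry": 0,"rz": 0,"hand": 1}]'

```text
clock: 6.38
tcp_pos: [0.5231, 0.0436, 0.1592]
eef_rot: [0.744, 0.668, 0.0, 0.0]
force: [-0.6, 0.1, 5.8]
finger_gap: 0.0004
gripper_force: 2.7
```

Call:
play_rows --commands '[{"tx": 0,"ty": 0,"tz": 0.002,"rx": 0,"ry": 0,"rz": 0,"hand": 1},{"tx": 0,"ty": 0,"tz": 0.002,"rx": 0,"ry": 0,"rz": 0,"hand": 1}]'

```text
clock: 6.62
tcp_pos: [0.5231, 0.0436, 0.1591]
eef_rot: [0.744, 0.668, 0.0, 0.0]
force: [-1.9, -0.1, 7.8]
finger_gap: 0.0004
gripper_force: 3.5
```

Call:
play_rows --commands '[{"tx": 0,"ty": 0,"tz": 0.004,"rx": 0,"ry": 0,"rz": 0,"hand": 1},{"tx": 0,"ty": 0,"tz": 0.004,"rx": 0,"ry": 0,"rz": 0,"hand": 1}]'

```text
clock: 6.88
tcp_pos: [0.5232, 0.0436, 0.159]
eef_rot: [0.744, 0.668, 0.001, 0.001]
force: [-3.5, 0.5, 9.9]
finger_gap: 0.0001
gripper_force: 5.2
```

The force rises while the height holds at 0.159 m (tips at 145 mm), so the plate is on the slot floor. Next I'll lift straight up, then back off so the top camera can see.

Call:
play_rows --commands '[{"tx": 0,"ty": 0,"tz": -0.01,"rx": 0,"ry": 0,"rz": 0,"hand": 1},{"tx": 0,"ty": 0,"tz": -0.05,"rx": 0,"ry": 0,"rz": 0,"hand": 1},{"tx": 0,"ty": 0,"tz": -0.15,"rx": 0,"ry": 0,"rz": 0,"hand": 1},{"tx": 0,"ty": 0,"tz": -0.28,"rx": 0,"ry": 0,"rz": 0,"hand": 1},{"tx": 0,"ty": 0,"tz": -0.4,"rx": 0,"ry": 0,"rz": 0,"hand": 1},{"tx": 0.15,"ty": 0,"tz": -0.4,"rx": 0,"ry": 0,"rz": 0,"hand": 1},{"tx": 0.35,"ty": 0,"tz": -0.4,"rx": 0,"ry": 0,"rz": 0,"hand": 1},{"tx": 0.55,"ty": 0,"tz": -0.4,"rx": 0,"ry": 0,"rz": 0,"hand": 1},{"tx": 0.75,"ty": 0,"tz": -0.4,"rx": 0,"ry": 0,"rz": 0,"hand": 1},{"tx": 0.9,"ty": 0,"tz": -0.4,"rx": 0,"ry": 0,"rz": 0,"hand": 1},{"tx": 1,"ty": 0,"tz": -0.4,"rx": 0,"ry": 0,"rz": 0,"hand": 1},{"tx": 1,"ty": 0,"tz": -0.4,"rx": 0,"ry": 0,"rz": 0,"hand": 1},{"tx": 1,"ty": 0,"tz": -0.4,"rx": 0,"ry": 0,"rz": 0,"hand": 1}]'

```text
clock: 8.5
tcp_pos: [0.5501, 0.2914, 0.257]
eef_rot: [0.745, 0.668, -0.0, 0.0]
force: [0.9, -0.4, -0.1]
finger_gap: 0.0002
gripper_force: 0.0
```

Run:
```python
from workcell import manip
import cv2,numpy as np
p=manip.camera('top');q=manip.camera('scene')
c=lambda m:cv2.resize(m,(390,360),interpolation=2)
cv2.imwrite('pics/z4.png',np.hstack([c(p['pixels'][205:325,310:440]),c(q['pixels'][120:240,290:420])])[:,:,::-1])
print(manip.get_obs()['tcp_pos'],manip.get_obs()['force'])
```

```text
[0.55028766 0.29097757 0.25736398] [-0.74489604  0.18171003  1.19736462]
```

View pics/z4.png

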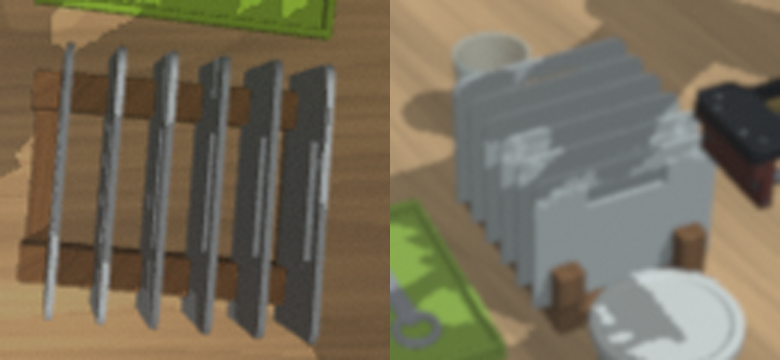

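The scene crop now has the plate's top corner near zoom (713,130), against a prediction of (718,127) for 145 mm. In the top crop its length matches the others, and nothing else has moved.

```bash
python3 -c "
from workcell import manip
print(manip.close_job())"
```

```text
the job is handed in; nothing more can be done
None
```

The proud divider, the one nearest the tub, is pressed home with its top edge at about 145 mm, level with the others; the hand is clear and the job is handed in at about 9 s of the 32 s allowed.

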